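# Return check of a spring-return tenoning carriage

## Task

The spindle is off and the tenoning carriage has just been greased: check that it runs out and comes back by itself. Grip its red handle, push the carriage off to the robot's left and let go so that it rolls out freely and its return spring brings it back, keeping the open gripper with the moving handle (just over or around its top, within 25 mm of its axis) without touching it, at least one second of the way out and two seconds of the way back. Then grip the handle before the carriage hits the buffer at its right-hand end, stop it, ease it gently home against that buffer, let go and move clear, leaving the grease tin, brush and oak offcut where they lie.

Things in the scene. Friction and masses are not known exactly. Their poses are not given: they have to be found in the camera images.
- tenoner: fixed guide rail, 60 mm wide, 960 long, top 34 above the table, with a green cutter hood. Origin on the table under the rail's middle; y along the rail to the left (away from home), x away from the robot. Place and yaw vary. Green end brackets 62 high with rubber buffers. Hood 125 high, spigot to 175, stands at x 235-377, y -131 to 131 mm, clear of the carriage
- carriage (a joint): travel in m: 0 home at the right buffer (starts there), 0.62 at the left stop. Plate 240 x 240 mm on rollers, top at 56 mm; fence, clamp to 126 mm, 80 mm from the handle. Nominal: mass 1.5 kg (varies, 1.2 to 2.0), spring pull to home 0.09 N at 0 to 0.10 N at 0.62, friction 0.020 N + 0.05 N per m/s. Let go at 0.22 m/s it rolls out 0.3 m in 2.7 s and takes over 3 s back
- handle_grip (a point): on the axis of the carriage's upright round red handle, 140 mm above the table, 20 mm below its top. Red grip 30 mm in diameter, 86 to 160 mm above the table, on a thinner stem; clear on all sides. At travel q this point lies in the guide's frame at x -0.045, y q - 0.31, z 0.140 m
- grease_tin: loose yellow-labelled grease tin, 72 mm diameter, 75 mm high, standing on the table on the robot's side of the rail; origin at the centre of its underside; to be left alone
- brush: loose brush, 190 mm long, lying on the table on the robot's side of the rail; origin under its middle, x along its length; to be left alone
- oak_offcut: loose piece of oak, 45 x 150 x 45 mm, lying on the table on the robot's side of the rail; origin at the centre of its underside, y along its length; to be left alone

How it is judged:
By the outcome, as a careful person would: the job done as asked, in the order asked, and still so for the second after the job is handed in, with the robot touching nothing.
It also fails if it takes over 67 s, if anything falls off the work surface, if the arm or the gripper's body presses on something with over 40 N, if the wrist force passes 120 N, or if a joint passes its speed limit or range.

## Robot

A 7-joint arm with a two-finger parallel gripper is mounted at the origin on the work surface. World frame = base frame: x ahead of the robot, y to its left, z up, the work surface at z = 0. Lengths are in m, angles in rad, forces in N, time in s.
With the tool pointing down it reaches from about 0.4 to 0.85 m from the base axis. Payload 4.5 kg.
Tool frame: the origin (TCP) lies between the finger pads, 19 mm behind the fingertips; this is the grasp point; z points along the fingers, y is the line along which they close (so a half turn about z gives the same grasp; the last joint's range is limited). The gripper opens to 88 mm and grips with 3 to 60 N. Pads are 18 mm wide; open, the fingers measure 123 mm over their backs; the gripper's body (75 mm by 187 mm) begins 45 mm behind the grasp point.
Start: joints at [1.251, 0.689, -0.195, 1.565, 0.157, 0.902, -0.215], TCP at [0.217, -0.586, 0.257] pointing down, gripper open.
Joint ranges: [-3.01, 3.01], [-0.46, 2.08], [-1.47, 1.51], [0.13, 2.56], [-1, 4.14], [0.04, 2.09], [-2.66, 2.66]. Speed limits (rad/s): [2.57, 2.57, 3.14, 3.14, 3.14, 3.14, 3.14].

## Interface

Orientations are given as a unit quaternion [x, y, z, w].
In Python, from plant import r gives the robot as it stands.
- The arm moves only by the tool move_arm, never from a script. Its argument "targets" is a list that holds one entry, the list of rows, each a list of 7 numbers: the opening, from 0 (shut) to 1 (fully open), then the shift along the tool's x, y, z in mm, then the turn, a rotation vector about the tool's x, y, z in degrees. In form: [[[claw, dx, dy, dz, ax, ay, az], ...]]. A call has 1 to 10 rows; each row is the pose to reach, as a shift and turn from the pose commanded when the call began, along the tool's axes at that moment; what a row does not reach only later rows make up. A row lasts 1/8 s, in which the tool goes at most 62.5 mm and 10.7 degrees, less where a joint would pass 70% of its speed; a pose out of reach is approached as far as the arm can. A call with a gripper value outside its range is refused whole. The fingers move at their own pace and stop on an object; "newtons" is the grip in N (left out, the last holds). Time passes only in rows, so rows that repeat a pose let the fingers close. It gives the time, the measured TCP pose, the force, the opening and the grip force at its end, in the units of the state.
- r.get_state(): the state, without advancing time (a new reading comes with each control period).
- r.snapshot(name): name is "scene" or "top" or "wrist"; returns the picture (400x640x3 uint8, red, green, blue); there is no depth.
- r.camera_info(name): a dict with "fx", "fy", "cx", "cy" (pixels), "k1" (the pictures are not rectified: a ray, as slopes to the right and down, at radius r is drawn at 1 + k1 r^2 times it, then the intrinsics apply), "R" (3x3) and "t" (3): a world point X has camera coordinates R X + t. Camera axes: x right, y down, z forward; pixel columns grow to the right and rows downward; lengths in m; the calibration is good to about 2 mm. A picture is of the moment at which its call begins: read the wrist's pose just before it. camera_info takes no time and is no camera call; for the wrist camera it gives the pose at the moment of the call.
- r.finish_job(): hands the job in; it is judged then, once.
The state is a dict: "clock": time; "q": joint angles; "qd": joint speeds; "joint_torque": joint torques, N m; "tool_pos": TCP position; "eef_rot": TCP orientation; "contact_force": force on the tool from outside, world axes, zero at the start; "moment": the same for the moment, N m; "opening": opening from 0.0 (shut) to 1.0 (fully open); "finger_force": force on a finger pad.
Only numpy, scipy, OpenCV 4.12 (cv2) and the standard library are available. Lean on these libraries where they do the work, as an engineer would, in place of code of your own. Each camera call takes 0.05 s, during which the arm holds its last target. There are 200 camera calls.

## Working session

There is one attempt and no reset: what is moved stays moved. The work goes in short steps, Python scripts to look and compute and a tool call to move; the robot and the scene stay as the last step left them, time stands still between calls to the robot, and variables do not carry over. Pictures are saved under pics/ and viewed, at most 10 in all, crops included, and the job is handed in when it is done.

Besides the shell and the picture viewer there is one more tool, called as a command line: name --argument value ..., lists and objects as JSON in quotes. move_arm: Moves the arm, as the interface text tells. Its arguments: {"type":"object","properties":{"targets":{"type":"array","items":{"type":"array","items":{"type":"array","items":{"type":"number"}}}},"newtons":{"type":"number"}},"required":["targets"]}

```bash
mkdir -p pics; ls
python3 - <<'E'
from plant import r
import cv2
s=r.get_state()
for k,v in s.items(): print(k,v)
for n in("scene","top"):
    im=r.snapshot(n); cv2.imwrite(f"pics/{n}0.png",im[:,:,::-1]); print(n,r.camera_info(n))
E
```

```text
pics
clock 0.0
q [ 1.25080143  0.68996807 -0.19447784  1.56632599  0.15730972  0.90250211
 -0.21513335]
qd [-1.44976778e-03  2.46303286e-04  7.85053572e-04 -1.85836057e-04
  1.39867232e-03  4.09178069e-04  9.01720004e-05]
joint_torque [-1.07797946e-04 -5.27561545e+01 -1.26670361e+00 -1.53430384e+01
 -5.24932158e-02  6.56195145e-03  1.89001507e-04]
tool_pos [ 0.21626856 -0.58576134  0.25662383]
eef_rot [ 9.84391628e-01  1.75989489e-01 -2.39434534e-04 -8.74626180e-04]
contact_force [-0.33819783 -0.57895464 -0.23424494]
moment [ 0.01892725  0.03565521 -0.03227453]
finger_force 0.0
opening 0.9988010806860239
scene {'fx': 423.7703852180257, 'fy': 423.7703852180257, 'cx': 317.8724228631816, 'cy': 201.4396754392544, 'k1': -0.0776447311040535, 'R': array([[-0.27924729,  0.96004902,  0.01807854],
       [ 0.70211504,  0.2169936 , -0.67819484],
       [-0.65502322, -0.17669085, -0.73465973]]), 't': array([ 0.10809866, -0.21431595,  1.38231849])}
top {'fx': 375.5399404433279, 'fy': 375.5399404433279, 'cx': 313.74963184112823, 'cy': 199.81243281514975, 'k1': 0.03125434541180513, 'R': array([[-0.01546724, -0.99986783,  0.00500892],
       [-0.98328624,  0.01430148, -0.18150383],
       [ 0.18140821, -0.00773256, -0.98337748]]), 't': array([0.0092618 , 0.45422336, 1.14289734])}
```

View pics/scene0.png

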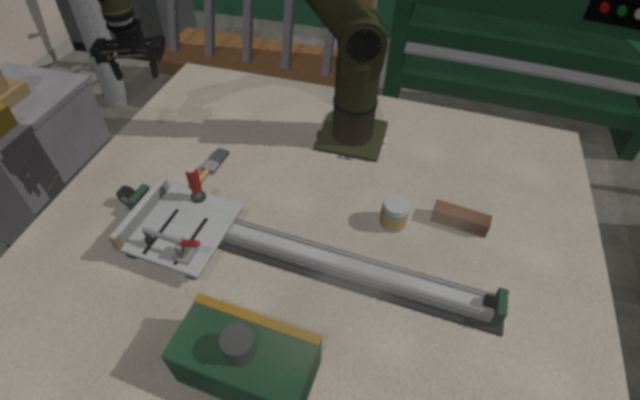

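View pics/top0.png

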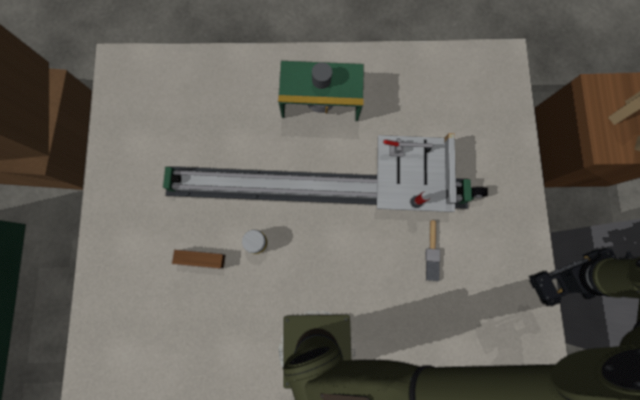

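The scene view shows the red handle at about (195,185), the clamp's red knob at (190,243), the rail running to a green bracket at (502,303), the tin at (395,213), the oak at (461,217) and the brush at (214,163). In the top view, the handle is at (419,200), the rail runs from (168,180) to (463,192), the tin is at (254,241), the oak at (198,259) and the brush at (433,250).

```bash
cat > h.py <<'E'
import numpy as np, cv2
def ray(c,px):
    p=(np.array(px,float)-[c['cx'],c['cy']])/[c['fx'],c['fy']]; u=p.copy()
    for _ in range(20): u=p/(1+c['k1']*(u@u))
    R=np.array(c['R']); return -R.T@np.array(c['t']), R.T@np.r_[u,1]
def plane(c,px,z):
    o,d=ray(c,px); return (o+d*(z-o[2])/d[2])
def proj(c,X):
    p=np.array(c['R'])@X+c['t']; u=p[:2]/p[2]; return u*(1+c['k1']*(u@u))*[c['fx'],c['fy']]+[c['cx'],c['cy']]
def blobs(im,lo,hi,minA=20):
    hsv=cv2.cvtColor(im,cv2.COLOR_RGB2HSV); m=cv2.inRange(hsv,np.array(lo),np.array(hi))
    if lo[0]==0: m|=cv2.inRange(hsv,np.array([172,lo[1],lo[2]]),np.array([180,hi[1],hi[2]]))
    n,l,s,c=cv2.connectedComponentsWithStats(m)
    return m,l,[(i,s[i].tolist(),c[i].round(1).tolist()) for i in range(1,n) if s[i,4]>=minA]
E
python3 - <<'E'
from plant import r
from h import *
for n in("scene","top"):
    im=cv2.imread(f"pics/{n}0.png")[:,:,::-1].copy(); c=r.camera_info(n)
    for i,s,ce in blobs(im,[0,150,60],[7,255,255],15)[2]: print(n,'red',s,ce,plane(c,ce,.123).round(4))
    for i,s,ce in blobs(im,[60,90,20],[90,255,255],40)[2]: print(n,'green',s,ce,plane(c,ce,.055).round(4))
c=r.camera_info("top"); im=cv2.imread("pics/top0.png"); g=cv2.cvtColor(im,cv2.COLOR_BGR2GRAY)
for u in (200,280,360): print(u,g[160:210,u].tolist())
for n,p in dict(tin=(254,241),oak1=(173,258),oak2=(224,261),br1=(434,221),br2=(433,279)).items(): print(n,plane(c,p,.07 if n=='tin' else .03).round(3))
E
```

```text
scene red [600, 2, 10, 10, 77] [604.3, 6.7] [-1.1997  0.9627  0.123 ]
scene red [192, 173, 7, 17, 60] [195.6, 180.0] [ 0.442 -0.306  0.123]
scene green [193, 0, 10, 10, 84] [198.2, 4.1] [-0.6904 -0.9034  0.055 ]
scene green [216, 0, 26, 15, 349] [229.0, 6.2] [-0.7083 -0.7522  0.055 ]
scene green [254, 0, 30, 20, 523] [268.8, 8.8] [-0.7349 -0.5635  0.055 ]
scene green [295, 0, 29, 26, 455] [305.8, 14.1] [-0.7314 -0.3833  0.055 ]
scene green [378, 0, 262, 144, 19013] [518.3, 46.8] [-0.7361  0.5489  0.055 ]
scene green [616, 4, 12, 13, 121] [621.6, 10.1] [-1.4068  1.1233  0.055 ]
scene green [201, 365, 18, 11, 85] [209.5, 369.7] [ 0.8467 -0.085   0.055 ]
top red [385, 141, 13, 5, 40] [391.2, 142.7] [ 0.611  -0.2331  0.123 ]
top red [415, 196, 10, 8, 50] [419.1, 199.8] [ 0.4348 -0.3056  0.123 ]
top green [280, 62, 83, 35, 2108] [321.2, 79.9] [ 0.8541 -0.0283  0.055 ]
top green [164, 168, 9, 22, 133] [168.0, 178.1] [0.5276 0.4576 0.055 ]
top green [461, 180, 12, 23, 181] [466.4, 191.1] [ 0.4725 -0.4743  0.055 ]
top green [0, 221, 24, 177, 2279] [7.8, 283.3] [0.2167 0.9006 0.055 ]
200 [136, 136, 136, 135, 136, 137, 127, 99, 68, 55, 61, 80, 102, 117, 118, 122, 133, 142, 144, 143, 143, 143, 145, 143, 134, 119, 114, 117, 111, 99, 84, 66, 51, 49, 50, 51, 61, 85, 114, 131, 138, 138, 139, 139, 139, 139, 137, 137, 138, 138]
280 [142, 141, 140, 141, 140, 140, 141, 140, 140, 131, 107, 76, 56, 51, 62, 89, 112, 120, 119, 128, 137, 140, 140, 141, 141, 142, 142, 136, 120, 114, 118, 118, 109, 91, 70, 53, 48, 48, 50, 55, 75, 109, 130, 136, 136, 136, 137, 138, 138, 138]
360 [136, 136, 136, 136, 138, 139, 139, 140, 140, 140, 140, 138, 135, 125, 96, 64, 51, 60, 87, 109, 119, 118, 122, 132, 138, 140, 141, 142, 141, 142, 137, 124, 113, 116, 117, 107, 88, 71, 58, 49, 48, 49, 51, 63, 94, 123, 135, 139, 138, 137]
tin [0.326 0.184 0.07 ]
oak1 [0.281 0.438 0.03 ]
oak2 [0.269 0.282 0.03 ]
br1 [ 0.383 -0.375  0.03 ]
br2 [ 0.205 -0.358  0.03 ]
```

move_arm --targets '[[[1, 40, -23, 0, 0, 0, 3], [1, 85, -50, 0, 0, 0, 8], [1, 135, -80, 0, 0, 0, 13], [1, 185, -110, 0, 0, 0, 18], [1, 235, -140, 0, 0, 0, 22], [1, 275, -165, 0, 0, 0, 23.7], [1, 300, -180, 0, 0, 0, 23.7], [1, 303, -182, 0, 0, 0, 23.7], [1, 303, -182, 0, 0, 0, 23.7]]]'

```text
clock: 1.23
tool_pos: [0.4368, -0.3116, 0.2573]
eef_rot: [1.0, -0.03, -0.001, 0.0]
contact_force: [-0.2, 0.6, 0.3]
opening: 1.002
finger_force: 0.0
```

Run:
```python
from plant import r
from h import *
s=r.get_state(); print(s['clock'],s['tool_pos'],s['eef_rot'],s['q'].round(2) if hasattr(s['q'],'round') else s['q'])
w=r.camera_info("wrist"); im=r.snapshot("wrist"); sc=r.snapshot("scene")
cv2.imwrite("pics/w1.png",im[:,:,::-1]); cv2.imwrite("pics/s1.png",sc[:,:,::-1]); np.save("w1.npy",w,allow_pickle=True)
print(w)
for i,st,ce in blobs(im,[0,130,40],[10,255,255],30)[2]: print('wrist red',st,ce,plane(w,ce,.16).round(4))
c=r.camera_info("scene")
for i,st,ce in blobs(sc,[0,120,50],[10,255,255],12)[2]: print('scene red',st,ce,plane(c,ce,.123).round(4))
t=r.camera_info("top")
L=[[plane(t,(u,v),.034) for v in vv] for u,vv in ((200,(170.8,189.9)),(280,(174.7,193.5)),(360,(178.4,196.3)))]
M=np.array(L).mean(1); print(M, np.polyfit(M[:,1],M[:,0],1), np.array(L)[:,0,0]-np.array(L)[:,1,0])
```

```text
1.225 [ 0.43675932 -0.31161376  0.25725117] [ 9.99534627e-01 -3.04980921e-02 -5.27332892e-04  3.42779113e-04] [ 0.56  0.57 -0.04  1.84  0.03  0.73 -1.13]
{'fx': 332.50188553584604, 'fy': 332.50188553584604, 'cx': 318.9234166274691, 'cy': 196.15700662687667, 'k1': -0.02663821891089594, 'R': array([[-0.06045817, -0.99816982,  0.00134935],
       [-0.96218897,  0.05863842,  0.26599609],
       [-0.2655884 ,  0.01478331, -0.96397316]]), 't': array([-0.28482113,  0.40166022,  0.509308  ])}
wrist red [304, 163, 39, 40, 644] [321.5, 176.1] [ 0.4569 -0.3146  0.16  ]
scene red [599, 2, 11, 11, 92] [604.3, 6.9] [-1.1969  0.9621  0.123 ]
scene red [188, 171, 13, 22, 187] [194.4, 181.2] [ 0.4467 -0.3069  0.123 ]
scene red [181, 240, 18, 6, 81] [190.1, 242.7] [ 0.6231 -0.2261  0.123 ]
[[ 0.52426353  0.36430496  0.034     ]
 [ 0.50848123  0.10946723  0.034     ]
 [ 0.49415835 -0.14597017  0.034     ]] [0.0589968  0.50252128] [0.0625974  0.06158746 0.05847314]
```

View pics/w1.png

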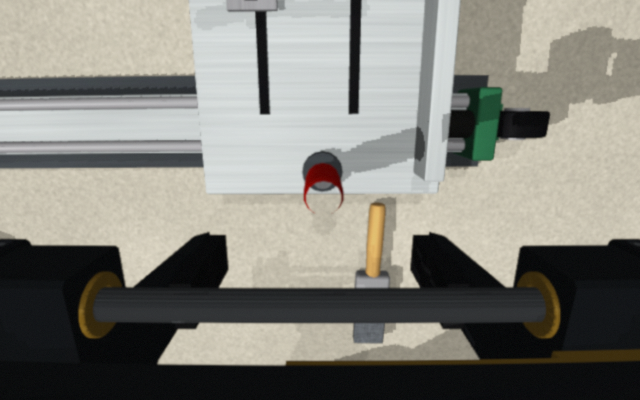

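View pics/s1.png

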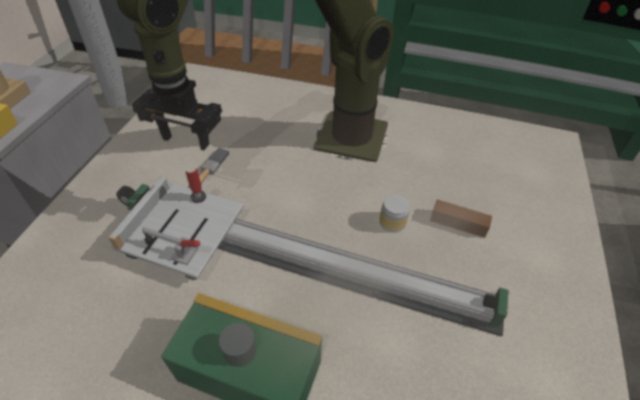

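The wrist view shows the handle from above, slightly tilted. Its top cap is around (323,194), its dark foot around (322,170), and the brush is at (372,270). The scene view shows the handle at (194,181) and the clamp's red knob at (190,243), with nothing in front of either.

Run:
```python
from h import *
w=np.load("w1.npy",allow_pickle=True).item()
print('cam',-w['R'].T@w['t'])
for p,z in (((323.5,194),.16),((322,171),.058)): print(p,plane(w,p,z).round(4))
for X in ([.437,-.313],[.440,-.310],[.442,-.313]):
  print(X,[proj(w,np.r_[X,z]).round(1).tolist() for z in(.16,.086,.058)])
im=cv2.imread("pics/w1.png"); cv2.imwrite("pics/w1c.png",cv2.resize(im[140:230,270:380],None,fx=6,fy=6,interpolation=cv2.INTER_CUBIC))
```

```text
cam [ 0.50451957 -0.31538184  0.38450351]
(323.5, 194) [ 0.444  -0.3152  0.16  ]
(322, 171) [ 0.4404 -0.315   0.058 ]
[0.437, -0.313] [[320.9, 203.8], [320.3, 180.6], [320.2, 174.4]]
[0.44, -0.31] [[316.4, 200.0], [316.9, 177.6], [317.0, 171.7]]
[0.442, -0.313] [[320.5, 197.0], [320.0, 175.3], [319.9, 169.5]]
```

View pics/w1c.png

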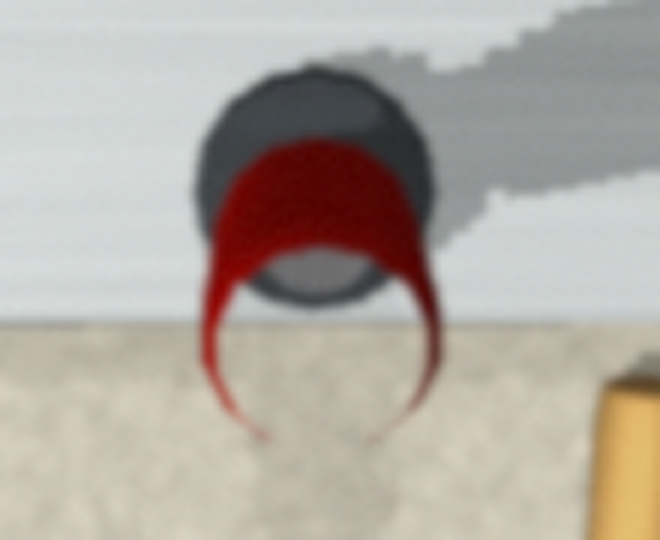

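The crop puts the handle's rim centre at about (323.5,198) and its foot at (322.5,171). Both give an axis at (0.4405, -0.315), which agrees with the rail line. I'll descend and grip.

move_arm --targets '[[[1, 4, 3, 30, 0, 0, 0], [1, 4, 3, 65, 0, 0, 0], [1, 4, 3, 95, 0, 0, 0], [1, 4, 3, 107, 0, 0, 0], [1, 4, 3, 107, 0, 0, 0], [0, 4, 3, 107, 0, 0, 0], [0, 4, 3, 107, 0, 0, 0], [0, 4, 3, 107, 0, 0, 0], [0, 4, 3, 107, 0, 0, 0], [0, 4, 3, 107, 0, 0, 0]]]' --newtons 15

```text
clock: 2.58
tool_pos: [0.4416, -0.3138, 0.1505]
eef_rot: [1.0, -0.03, 0.0, 0.0]
contact_force: [-0.8, 0.3, -0.6]
opening: 0.459
finger_force: 0.0
```

```bash
cat > track.py <<'E'
from plant import r
from h import *
import sys,json
s=r.get_state(); sc=r.snapshot("scene"); c=r.camera_info("scene")
if len(sys.argv)>1: cv2.imwrite(sys.argv[1],sc[:,:,::-1])
hsv=cv2.cvtColor(sc,cv2.COLOR_RGB2HSV)
m,l,B=blobs(sc,[0,120,50],[10,255,255],12)
ey=np.array([.0589,.9983])
P=np.array(s['tool_pos']); tq=(P[:2]-[.4405,-.315])@ey
print('clock %.3f tcp %s tq %.4f open %.3f F %s ff %.1f'%(s['clock'],P.round(4),tq,s['opening'],np.round(s['contact_force'],1),s['finger_force']))
for i,st,ce in B:
    X=plane(c,ce,.1); e=X[:2]-[.4405,-.315]
    if X[0]>.3: print(st,ce,'along %.4f across %.4f'%(e@ey,e@[ey[1],-ey[0]]))
E
python3 track.py
```

```text
clock 2.575 tcp [ 0.4416 -0.3138  0.1505] tq 0.0013 open 0.459 F [-0.8  0.3 -0.6] ff 0.0
[186, 172, 15, 21, 175] [193.8, 181.9] along -0.0081 across -0.0103
[181, 240, 18, 6, 84] [189.9, 242.8] along 0.0856 across 0.1639
```

move_arm --targets '[[[0, 0, 0, 0, 0, 0, 0], [0, 0, 0, 0, 0, 0, 0], [0, 0, 0, 0, 0, 0, 0], [0, 0, 0, 0, 0, 0, 0]]]'

```text
clock: 3.12
tool_pos: [0.4415, -0.3139, 0.1504]
eef_rot: [1.0, -0.03, 0.0, 0.0]
contact_force: [-0.0, 0.4, -0.3]
opening: 0.336
finger_force: 15.0
```

```bash
python3 track.py
```

```text
clock 3.125 tcp [ 0.4415 -0.3139  0.1504] tq 0.0012 open 0.336 F [-0.   0.4 -0.3] ff 15.0
[186, 172, 15, 21, 162] [193.8, 182.3] along -0.0073 across -0.0090
[182, 240, 18, 6, 86] [190.4, 243.0] along 0.0870 across 0.1640
```

move_arm --targets '[[[0, 0, -2.5, 0, 0, 0, 0], [0, 0, -9, 0, 0, 0, 0], [0, 0, -20.5, 0, 0, 0, 0], [0, 0, -37, 0, 0, 0, 0], [0, 0, -57.5, 0, 0, 0, 0], [0, 0, -82.5, 0, 0, 0, 0], [1, 0, -109.5, 0, 0, 0, 0], [1, 0, -135.5, 0, 0, 0, 0], [1, 0, -160, 0, 0, 0, 0], [1, 0, -183.5, 0, 0, 0, 0]]]'

```text
clock: 4.42
tool_pos: [0.4522, -0.1282, 0.1504]
eef_rot: [1.0, -0.029, -0.0, -0.0]
contact_force: [0.2, 0.4, -0.5]
opening: 0.762
finger_force: 0.0
```

```bash
python3 track.py
```

```text
clock 4.425 tcp [ 0.4522 -0.1282  0.1504] tq 0.1871 open 0.762 F [ 0.2  0.4 -0.5] ff 0.0
[253, 191, 11, 20, 164] [258.2, 200.3] along 0.1751 across -0.0098
[253, 264, 21, 6, 96] [262.9, 266.5] along 0.2672 across 0.1640
```

move_arm --targets '[[[1, 0, -23, 0, 0, 0, 0], [1, 0, -42.5, 0, 0, 0, 0], [1, 0, -61, 0, 0, 0, 0], [1, 0, -78, 0, 0, 0, 0]]]'

```text
clock: 4.97
tool_pos: [0.4568, -0.0514, 0.1504]
eef_rot: [1.0, -0.029, -0.0, -0.0]
contact_force: [0.1, -0.2, 0.6]
opening: 1.003
finger_force: 0.0
```

```bash
python3 track.py pics/s2.png
```

```text
clock 4.975 tcp [ 0.4568 -0.0514  0.1504] tq 0.2641 open 1.003 F [ 0.1 -0.2  0.6] ff 0.0
[283, 199, 9, 20, 158] [287.2, 208.3] along 0.2522 across -0.0105
[286, 274, 21, 6, 84] [295.7, 276.7] along 0.3432 across 0.1634
```

View pics/s2.png

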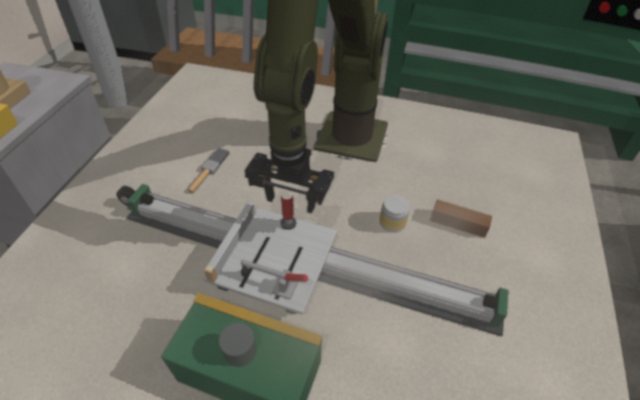

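The view shows the handle at (287,208), standing free between the open fingers whose tips are at (270,196) and (312,204). It lags their middle by about 1 cm, and the carriage is still rolling out.

move_arm --targets '[[[1, 0, -8, 0, 0, 0, 0], [1, 0, -18, 0, 0, 0, 0], [1, 0, -27, 0, 0, 0, 0], [1, 0, -34, 0, 0, 0, 0]]]'

```text
clock: 5.52
tool_pos: [0.4593, -0.0183, 0.1504]
eef_rot: [1.0, -0.03, 0.0, -0.0]
contact_force: [-0.1, -0.3, -0.0]
opening: 1.0
finger_force: 0.0
```

```bash
sed -i "s/    if X\[0\]>.3: .*/    a=e@ey; k=(ce[1]>ce[0]*.35+160)\n    if X[0]>.3: print(ce,'q %.4f'%(.0012+(.985*(a-.0870) if e@[ey[1],-ey[0]]>.1 else .97*(a+.0073))))/" track.py; python3 track.py; python3 -c "
from plant import r
c=r.camera_info('scene');print(-c['R'].T@c['t'])"
```

```text
clock 5.525 tcp [ 0.4593 -0.0183  0.1504] tq 0.2973 open 1.000 F [-0.1 -0.3 -0. ] ff 0.0
[306.1, 213.9] q 0.3008
[1.08611142 0.18696822 0.8682315 ]
```

move_arm --targets '[[[1, 0, -13, 0, 0, 0, 0], [1, 0, -18.5, 0, 0, 0, 0], [1, 0, -22, 0, 0, 0, 0], [1, 0, -24.5, 0, 0, 0, 0], [1, 0, -25.5, 0, 0, 0, 0], [1, 0, -25.5, 0, 0, 0, 0]]]'

```text
clock: 6.32
tool_pos: [0.4608, 0.0065, 0.1504]
eef_rot: [1.0, -0.03, 0.0, 0.0]
contact_force: [0.2, 0.8, 0.2]
opening: 1.0
finger_force: 0.0
```

```bash
sed -i 's/255\],12)/255],5)/' track.py; python3 track.py pics/s3.png
```

```text
clock 6.325 tcp [0.4608 0.0065 0.1504] tq 0.3221 open 1.000 F [0.2 0.8 0.2] ff 0.0
[313.9, 215.9] q 0.3199
```

View pics/s3.png

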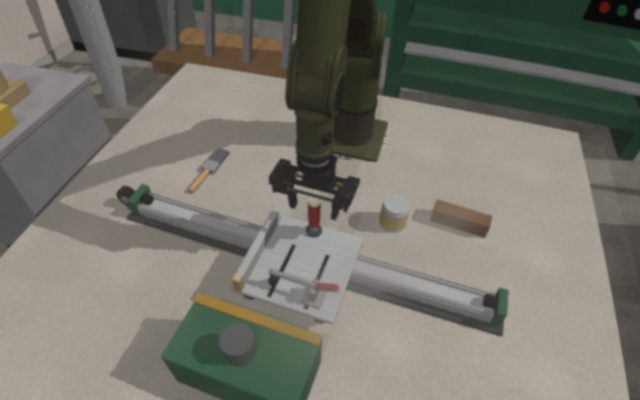

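The view shows the handle at (314,216), midway between the fingertips at (292,200) and (336,210). The carriage is at its turning point, about 0.32 m out.

move_arm --targets '[[[1, 0, 4, 0, 0, 0, 0], [1, 0, 7, 0, 0, 0, 0], [1, 0, 10.5, 0, 0, 0, 0], [1, 0, 15, 0, 0, 0, 0], [1, 0, 20, 0, 0, 0, 0], [1, 0, 26, 0, 0, 0, 0]]]'

```text
clock: 7.12
tool_pos: [0.4592, -0.0197, 0.1504]
eef_rot: [1.0, -0.03, 0.0, 0.0]
contact_force: [-0.2, -0.7, 0.3]
opening: 1.002
finger_force: 0.0
```

```bash
python3 track.py
```

```text
clock 7.125 tcp [ 0.4592 -0.0197  0.1504] tq 0.2959 open 1.002 F [-0.2 -0.7  0.3] ff 0.0
[303.8, 213.0] q 0.2948
```

move_arm --targets '[[[1, 0, 11, 0, 0, 0, 0], [1, 0, 19.5, 0, 0, 0, 0], [1, 0, 29, 0, 0, 0, 0], [1, 0, 39, 0, 0, 0, 0], [1, 0, 50, 0, 0, 0, 0], [1, 0, 62, 0, 0, 0, 0]]]'

```text
clock: 7.92
tool_pos: [0.4554, -0.082, 0.1504]
eef_rot: [1.0, -0.03, 0.0, 0.0]
contact_force: [0.1, -1.2, -0.2]
opening: 1.001
finger_force: 0.0
```

```bash
python3 track.py
```

```text
clock 7.925 tcp [ 0.4554 -0.082   0.1504] tq 0.2335 open 1.001 F [ 0.1 -1.2 -0.2] ff 0.0
[279.7, 206.5] q 0.2341
[287.1, 274.2] q 0.2343
```

move_arm --targets '[[[1, 0, 18.5, 0, 0, 0, 0], [1, 0, 32.5, 0, 0, 0, 0], [1, 0, 47.5, 0, 0, 0, 0], [0, 0, 63.5, 0, 0, 0, 0], [0, 0, 80, 0, 0, 0, 0], [0, 0, 97, 0, 0, 0, 0], [0, 0, 115, 0, 0, 0, 0], [0, 0, 133.5, 0, 0, 0, 0], [0, 0, 152, 0, 0, 0, 0], [0, 0, 168, 0, 0, 0, 0]]]'

```text
clock: 9.22
tool_pos: [0.4452, -0.2505, 0.1504]
eef_rot: [1.0, -0.03, 0.0, 0.0]
contact_force: [0.9, -0.3, -0.1]
opening: 0.334
finger_force: 15.0
```

Gripped well short of the buffer; now I'll stop it.

move_arm --targets '[[[0, 0, 11, 0, 0, 0, 0], [0, 0, 17, 0, 0, 0, 0], [0, 0, 20, 0, 0, 0, 0], [0, 0, 21, 0, 0, 0, 0], [0, 0, 21, 0, 0, 0, 0], [0, 0, 21, 0, 0, 0, 0], [0, 0, 21, 0, 0, 0, 0]]]'

```text
clock: 10.1
tool_pos: [0.4441, -0.2696, 0.1504]
eef_rot: [1.0, -0.03, -0.0, -0.0]
contact_force: [-1.2, -0.4, -0.2]
opening: 0.33
finger_force: 15.0
```

```bash
python3 track.py
```

```text
clock 10.100 tcp [ 0.4441 -0.2696  0.1504] tq 0.0455 open 0.330 F [-1.2 -0.4 -0.2] ff 15.0
[209.0, 186.4] q 0.0441
[208.1, 248.5] q 0.0458
```

move_arm --targets '[[[0, 0, 2, 0, 0, 0, 0], [0, 0, 5.5, 0, 0, 0, 0], [0, 0, 10, 0, 0, 0, 0], [0, 0, 15, 0, 0, 0, 0], [0, 0, 20, 0, 0, 0, 0], [0, 0, 25, 0, 0, 0, 0], [0, 0, 30, 0, 0, 0, 0], [0, 0, 34.5, 0, 0, 0, 0], [0, 0, 37, 0, 0, 0, 0], [0, 0, 38, 0, 0, 0, 0]]]'

```text
clock: 11.4
tool_pos: [0.4419, -0.308, 0.1504]
eef_rot: [1.0, -0.03, 0.0, 0.0]
contact_force: [0.1, 0.0, -0.7]
opening: 0.332
finger_force: 15.0
```

move_arm --targets '[[[0, 0, 1, 0, 0, 0, 0], [0, 0, 2, 0, 0, 0, 0], [0, 0, 3, 0, 0, 0, 0], [0, 0, 3.5, 0, 0, 0, 0], [0, 0, 4, 0, 0, 0, 0], [0, 0, 4.5, 0, 0, 0, 0], [0, 0, 5, 0, 0, 0, 0], [0, 0, 5.5, 0, 0, 0, 0], [0, 0, 6, 0, 0, 0, 0], [0, 0, 6, 0, 0, 0, 0]]]'

```text
clock: 12.65
tool_pos: [0.4415, -0.3139, 0.1504]
eef_rot: [1.0, -0.03, 0.0, 0.0]
contact_force: [-1.1, -0.1, -0.3]
opening: 0.334
finger_force: 15.0
```

```bash
python3 track.py
```

```text
clock 12.650 tcp [ 0.4415 -0.3139  0.1504] tq 0.0012 open 0.334 F [-1.1 -0.1 -0.3] ff 15.0
[193.8, 182.4] q 0.0014
[190.4, 243.0] q 0.0012
```

move_arm --targets '[[[0, 0, 0.3, 0, 0, 0, 0], [0, 0, 0.6, 0, 0, 0, 0], [0, 0, 0.9, 0, 0, 0, 0], [0, 0, 1.2, 0, 0, 0, 0], [0, 0, 1.5, 0, 0, 0, 0], [0, 0, 1.5, 0, 0, 0, 0]]]'

```text
clock: 13.45
tool_pos: [0.4415, -0.3152, 0.1504]
eef_rot: [1.0, -0.03, -0.0, -0.0]
contact_force: [-0.8, 1.0, -0.6]
opening: 0.33
finger_force: 15.0
```

```bash
python3 track.py; python3 -c "
from plant import r
for i in range(4):
    r.snapshot('top');print(r.get_state()['contact_force'])"
```

```text
clock 13.450 tcp [ 0.4415 -0.3152  0.1504] tq -0.0001 open 0.330 F [-0.8  1.  -0.6] ff 15.0
[193.4, 182.3] q 0.0003
[190.0, 242.8] q 0.0001
[-0.51236847  0.17978944 -0.37971422]
[-0.35403762  1.33913423 -0.85112595]
[ 0.26889688  1.98484598 -0.50591411]
[-0.91745296  0.23932239 -0.28654719]
```

move_arm --targets '[[[0, 0, 0.3, 0, 0, 0, 0], [0, 0, 0.6, 0, 0, 0, 0], [0, 0, 0.9, 0, 0, 0, 0], [0, 0, 0.9, 0, 0, 0, 0]]]'

```text
clock: 14.2
tool_pos: [0.4414, -0.3157, 0.1504]
eef_rot: [1.0, -0.03, -0.0, -0.0]
contact_force: [-0.4, 3.1, 0.8]
opening: 0.33
finger_force: 15.0
```

```bash
python3 track.py; python3 -c "
from plant import r
import numpy as np
F=[]
for i in range(6):
    r.snapshot('top');F.append(r.get_state()['contact_force'])
print(np.mean(F,0))"
```

```text
clock 14.200 tcp [ 0.4414 -0.3157  0.1504] tq -0.0007 open 0.330 F [-0.4  3.1  0.8] ff 15.0
[193.1, 182.1] q -0.0008
[189.9, 242.7] q -0.0003
[-0.68141512  3.62106411  0.68110147]
```

It is home against the buffer, with about 3.6 N of reaction. I'll relax the push, open, and go up clear.

move_arm --targets '[[[0, 0, -0.3, 0, 0, 0, 0], [0, 0, -0.6, 0, 0, 0, 0], [0.4, 0, -0.6, 0, 0, 0, 0], [0.6, 0, -0.6, 0, 0, 0, 0], [1, 0, -0.6, 0, 0, 0, 0], [1, 0, -0.6, 0, 0, 0, 0], [1, 0, -0.6, 0, 0, 0, 0], [1, 0, -0.6, 0, 0, 0, 0], [1, 0, -0.6, 0, 0, 0, 0], [1, 0, -0.6, 0, 0, 0, 0]]]'

```text
clock: 15.8
tool_pos: [0.4415, -0.3156, 0.1504]
eef_rot: [1.0, -0.03, 0.0, 0.0]
contact_force: [0.3, 0.1, 0.0]
opening: 0.998
finger_force: 0.0
```

```bash
python3 track.py
```

```text
clock 15.800 tcp [ 0.4415 -0.3156  0.1504] tq -0.0006 open 0.998 F [0.3 0.1 0. ] ff 0.0
[194.3, 181.6] q 0.0011
[190.0, 242.8] q 0.0001
```

Released and home. Going up clear, then back.

move_arm --targets '[[[1, 0, 0, -10, 0, 0, 0], [1, 0, 0, -35, 0, 0, 0], [1, 0, 0, -70, 0, 0, 0], [1, 0, 0, -105, 0, 0, 0], [1, 0, 0, -130, 0, 0, 0], [1, -20, 20, -140, 0, 0, 0], [1, -50, 50, -140, 0, 0, 0], [1, -70, 80, -140, 0, 0, 0], [1, -80, 95, -140, 0, 0, 0], [1, -80, 95, -140, 0, 0, 0]]]'

```text
clock: 17.1
tool_pos: [0.3554, -0.4063, 0.2907]
eef_rot: [1.0, -0.031, 0.0, 0.0]
contact_force: [0.5, 0.1, 0.9]
opening: 1.0
finger_force: 0.0
```

```bash
python3 track.py pics/s4.png
```

```text
clock 17.100 tcp [ 0.3554 -0.4063  0.2907] tq -0.0961 open 1.000 F [0.5 0.1 0.9] ff 0.0
[194.4, 181.2] q 0.0006
[190.1, 242.7] q 0.0001
```

View pics/s4.png

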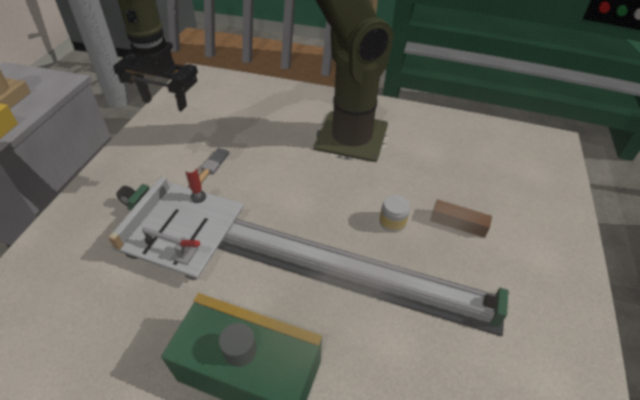

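The carriage is back home: the handle is at (194,181) and the knob at (190,243), the same pixels as at the start. The tin, oak and brush haven't moved, and the gripper is clear.

```bash
python3 -c "
from plant import r
print(r.finish_job())"
```

```text
the job is handed in; nothing more can be done
None
```

The carriage rolled out freely to about 0.32 m with the open gripper following the handle out and back, then I gripped it about 65 mm short of the buffer, eased it home, let go and moved clear; the tin, brush and oak look unmoved and the job is handed in.

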